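Put the honey spoon away in the push-to-open drawer

ROBOT

A 6-joint arm with a two-finger parallel gripper is mounted at the origin on the work surface. World frame = base frame: x ahead of the robot, y to its left, z up, the work surface at z = 0. Lengths are in m, angles in rad, forces in N, time in s.
With the tool pointing down it reaches from about 0.4 to 0.925 m from the base axis. Payload 12.5 kg.
Tool frame: the origin (TCP) lies midway between the tips of the shut fingers; the grasp point (between the pads) lies 19 mm behind it (bot.grasp_offset is the z of the grasp point in the tool frame, in m); z points along the fingers, y is the direction in which the jaws open and shut (so a half turn about z gives the same grasp; the last joint's range is limited). The gripper opens to 95 mm and grips with 3 to 60 N. Pads are 20 mm wide; open, the fingers measure 119 mm over their backs; the gripper's body (75 mm by 180 mm) begins 59 mm behind the grasp point.
Start: joints at [1.017, 0.491, 1.559, -0, 1.092, -0.106], TCP at [0.271, 0.563, 0.215] pointing down, gripper open.
Joint ranges: [-3.1, 3.1], [-0.84, 2.19], [0.05, 2.79], [-1.13, 4.28], [0.06, 2.93], [-2.69, 2.69]. Speed limits (rad/s): [2.22, 2.22, 2.79, 3.14, 3.14, 3.14].

INTERFACE

Orientations are given as a rotation vector (axis times angle).
In Python, from bench import status, imaging, bot gives the robot as it stands.
- The arm moves only by the shell command python3 -m handwheel 'ROWS' [FORCE]. ROWS is JSON, a list of rows, each a list of 7 numbers: the shift along the world's x, y, z in mm, then the turn, a rotation vector about the world's x, y, z in degrees, then the closure in counts, from 0 (fully open) to 255 (shut). In form: [[tx, ty, tz, wx, wy, wz, fingers], ...]. A call has 1 to 12 rows; each row shifts and turns the commanded pose from where the row before left it; what a row does not reach is not made up. A row lasts 1/8 s, in which the tool goes at most 62.5 mm and 10.7 degrees, less where a joint would pass 70% of its speed; a pose out of reach is approached as far as the arm can. A call with a gripper value outside its range is refused whole. The fingers move at their own pace and stop on an object; FORCE is the grip in N (left out, the last holds). Time passes only in rows, so rows that do not move let the fingers close. It gives the time, the measured TCP pose, the force and the opening at its end, in the units of the state.
- status.sense(): the state, without advancing time (a new reading comes with each control period).
- imaging.read_camera(name): name is "scene" or "top" or "wrist"; returns the picture (420x560x3 uint8, blue, green, red); there is no depth.
- imaging.get_calibration(name): a dict with "intrinsics" (3x3 intrinsics, pixels), "D" ([k1, k2, p1, p2, k3] as OpenCV has them; the pictures are not rectified), "world_from_camera" (4x4, takes a point from camera to world coordinates). Camera axes: x right, y up, looking along -z (the intrinsics and any distortion apply to the point x, -y, -z); pixel columns grow to the right and rows downward; lengths in m; the calibration is good to about 2 mm. A picture is of the moment at which its call begins: read the wrist's pose just before it. get_calibration takes no time and is no camera call; for the wrist camera it gives the pose at the moment of the call.
- bot.hand_in(): hands the job in, once; it reports no verdict.
The state is a dict: "time_s": time; "joints": joint angles; "qd": joint speeds; "effort": joint torques, N m; "eef_pos": TCP position; "orientation": TCP orientation; "contact_force": force on the tool from outside, world axes, zero at the start; "moment": the same for the moment, N m; "gripper_width": finger opening in m.
Only numpy, scipy, OpenCV 4.12 (cv2) and the standard library are available. Lean on these libraries where they do the work, as an engineer would, in place of code of your own. Each camera call takes 0.05 s, during which the arm holds its last target. There are 200 camera calls.

TASK

Put the brass honey spoon away: press in the front of the chest's handle-less drawer until its touch latch lets go and the drawer springs open, lay the spoon flat, bowl up, in the drawer's front compartment without dropping it, then push the drawer in until it latches again and stays shut by itself. Work by feel and never press on the drawer with more than 14 N. Do not shift or tip the honey jar, the glass bowl or the goblet.

Things in the scene. Friction and masses are not known exactly. Their poses are not given: they have to be found in the camera images.
- chest: low cutlery chest, dark walnut with a white marble top, fixed to the table; carcase 240 deep (x) x 240 wide (y) x 76 high, marble 246 wide; origin at the centre of its underside, x points to its back (away from the drawer front), z up. Its front (-x) side faces the robot within about 0.2 rad. One drawer fills the whole front.
- drawer (a joint): how far the drawer stands out from its latched rest, in m: 0 (within 1 mm) latched, up to 0.085 fully out along the chest's -x, negative when pressed in past rest. A spring drives it out all the way: 4.5 N at 0, 2.4 N at 0.085; friction 0.5 N, damping 20 N per m/s. The drawer weighs 0.5 kg and is stiff to the touch: meet it slowly.
- latch (a point): hidden push-push touch latch in the chest. OPEN: press the front in from rest; it lets go 3.5 to 11 mm in (its unseen adjuster differs each time), at a steady 5 N or so with a 0.5 N dip just before; 0.5 to 1 mm on, a rubber stop (12 N per mm) begins. Let go: drawer springs out. RELATCH: push (2 to 6.5 N, less after the click) to the rubber stop, as deep as before, let go. Too short a push does not switch it.
- front_center (a point): centre of the outer face of the drawer front, a plain mid-brown wooden panel without handle, 240 wide x 64 high x 16 thick, from 4 to 68 mm above the table (this point 36 mm). It looks along the chest's -x and moves with the drawer; latched, it is 150 mm in front of the chest's origin, with a 14 mm gap between panel and carcase. Axes as the chest's.
- compartment (a point): centre of the floor of the drawer's front compartment, moves with the drawer, 58 mm behind the face of the front, 14 mm above the table; axes as the chest's. 84 long (x) x 196 wide (y); walls: front panel (top 68 mm above the table), sides (52 mm), rear divider (40 mm). With the drawer fully out it lies open to above, in front of the carcase.
- spoon: brass honey spoon, 149 long, 35 to 70 g; flat handle 115 long x 10 wide x 7 thick, round bowl 38 across, 10 high at the +x end; origin on the handle's underside, 75 mm from the handle's end, 55 mm from the bowl's centre; x towards the bowl, z up when it lies flat, bowl up. Starts flat on the round tray. Fits the compartment crosswise (along its y), either way round.
- tray: round marble tray with a clear acrylic rim, 320 across, flat top 12 mm above the table, fixed; origin at the centre of its underside.
- honey_jar: amber glass honey jar with a brass lid, 52 across, 62 high, stands on the tray; origin at the centre of its underside, z up. Bystander.
- glass_bowl: small glass bowl, 68 across, 32 high, stands on the chest's marble top; origin at the centre of its underside, z up. Bystander.
- goblet: steel goblet, 58 across, 95 high, stands on the table, to the right of the drawer; origin at the centre of its underside, z up. Bystander.
There are look-alikes about, which are no part of the job. Of the things that look like the spoon, the largest one is meant.

How it is judged:
By the outcome, as a careful person would: the job done as asked, in the order asked, and still so for the second after the job is handed in, with the robot touching nothing.
It also fails if it takes over 72 s, if anything falls off the work surface, if the arm or the gripper's body presses on something with over 40 N, if the wrist force passes 120 N, or if a joint passes its speed limit or range.

## Working session

There is one attempt and no reset: what is moved stays moved. The work goes in short steps, Python scripts to look and compute and a shell command to move; the robot and the scene stay as the last step left them, time stands still between calls to the robot, and variables do not carry over. Pictures are saved under pics/ and viewed, about 8 in all and at most 12, crops included, and the job is handed in when it is done.

```bash
mkdir -p pics; ls
python3 - <<'E'
from bench import status, imaging, bot
import cv2, json
for n in ("top","scene"):
    cv2.imwrite(f"pics/{n}0.png", imaging.read_camera(n))
    c=imaging.get_calibration(n); print(n,c)
s=status.sense(); print(s, bot.grasp_offset)
E
```

```text
pics
top {'intrinsics': array([[462.0497584 ,   0.        , 282.73830979],
       [  0.        , 462.0497584 , 202.56666168],
       [  0.        ,   0.        ,   1.        ]]), 'D': array([0.05388906, 0.        , 0.        , 0.        , 0.        ]), 'world_from_camera': array([[ 0.02175475,  0.99272567, -0.11841653,  0.39836799],
       [-0.99971211,  0.02040148, -0.0126284 , -0.03279866],
       [-0.01012066,  0.11865717,  0.9928837 ,  1.10787736],
       [ 0.        ,  0.        ,  0.        ,  1.        ]])}
scene {'intrinsics': array([[402.6338465 ,   0.        , 279.6473637 ],
       [  0.        , 402.6338465 , 207.13886295],
       [  0.        ,   0.        ,   1.        ]]), 'D': array([0.01983223, 0.        , 0.        , 0.        , 0.        ]), 'world_from_camera': array([[-0.54236958, -0.64261561,  0.54118427,  1.09703386],
       [ 0.84012268, -0.41070781,  0.3542781 ,  0.37441769],
       [-0.00539602,  0.64681085,  0.76263137,  0.91202224],
       [ 0.        ,  0.        ,  0.        ,  1.        ]])}
{'time_s': 0.1, 'joints': array([ 1.01738933e+00,  4.91487588e-01,  1.55939279e+00,  2.58898624e-05,
        1.09171145e+00, -1.05602853e-01]), 'qd': array([ 0.00083449, -0.00286162, -0.00203392, -0.00121039,  0.00052305,
        0.0004803 ]), 'effort': array([ 2.37593798e-03, -6.13621402e+01, -2.58614856e+01,  6.93867705e-02,
        4.69580793e-02, -2.79891822e-06]), 'eef_pos': array([0.27047644, 0.56319898, 0.21412598]), 'orientation': array([-6.97488192e-01, -3.06283278e+00,  1.47322957e-03]), 'contact_force': array([-1.11389631, -0.01631574,  0.7969672 ]), 'moment': array([ 0.01014434, -0.04134963, -0.07019587]), 'gripper_width': 0.0951234119499088} -0.0188
```

View pics/top0.png

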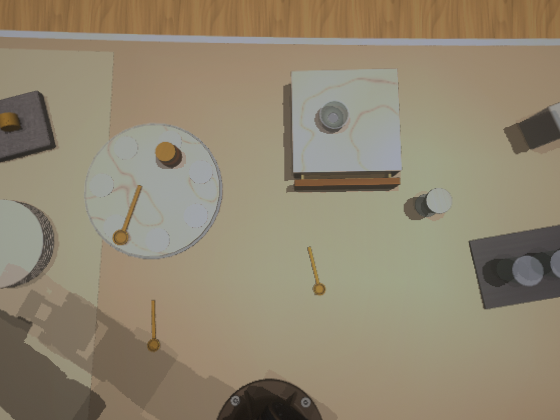

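View pics/scene0.png

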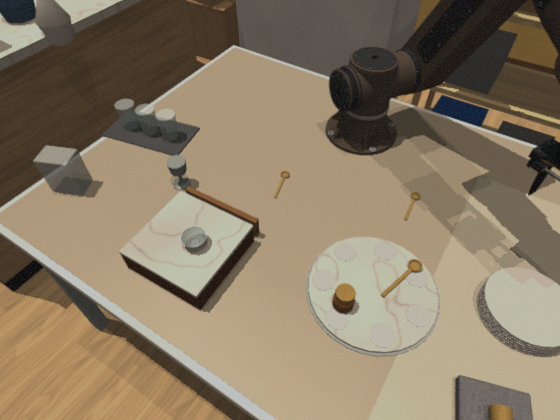

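The top view shows three spoon-like things:
- A: on the tray, bowl at (121,237), handle end at (139,187).
- B: on the table, bowl at (154,345).
- C: on the table, bowl at (319,289).

A is the longest and the only one on the tray, so I choose A. The drawer panel is the brown strip at about (295–400,182) and the goblet is at (437,200). Next I check A in a close crop and measure.

```bash
cat > h.py <<'E'
from bench import status, imaging, bot
import cv2, numpy as np
from scipy.spatial.transform import Rotation as R
def ray(name,px,cal=None):
    c=cal or imaging.get_calibration(name)
    p=cv2.undistortPoints(np.array(px,float).reshape(-1,1,2),c["intrinsics"],c["D"]).reshape(-1,2)
    T=c["world_from_camera"]
    d=np.c_[p[:,0],-p[:,1],-np.ones(len(p))]@T[:3,:3].T
    return T[:3,3],d
def w(name,px,z,cal=None):
    o,d=ray(name,px,cal); return o+d*((z-o[2])/d[:,2])[:,None]
def proj(name,P,cal=None):
    c=cal or imaging.get_calibration(name); T=c["world_from_camera"]
    q=(np.array(P,float).reshape(-1,3)-T[:3,3])@T[:3,:3]
    return cv2.projectPoints(q*[1,-1,-1],np.zeros(3),np.zeros(3),c["intrinsics"],c["D"])[0].reshape(-1,2)
def st():
    s=status.sense(); print("t",round(s["time_s"],2),"p",np.round(s["eef_pos"]*1000,1),"F",np.round(s["contact_force"],1),"w",round(s["gripper_width"]*1000,1),"zang/jaw y",np.round(R.from_rotvec(s["orientation"]).as_matrix()[:,1:].T,3).tolist()); return s
E
python3 - <<'E'
from h import *
im=cv2.imread("pics/top0.png")
a=cv2.resize(im[180:250,95:165],(400,400),interpolation=cv2.INTER_CUBIC)
b=cv2.resize(im[160:220,285:415],(800,369)[0:2],interpolation=cv2.INTER_CUBIC)
cv2.imwrite("pics/c1.png",np.hstack([a,cv2.resize(im[60:200,280:420],(400,400),interpolation=cv2.INTER_CUBIC)]))
hsv=cv2.cvtColor(im,cv2.COLOR_BGR2HSV)
m=((hsv[...,1]>130)&(hsv[...,0]<28)).astype(np.uint8)
n,l,s,c=cv2.connectedComponentsWithStats(m)
for i in range(1,n):
    if 30<s[i,4]<3000 and s[i,1]<400 and s[i,1]>50:
        ys,xs=np.where(l==i); r=cv2.minAreaRect(np.c_[xs,ys].astype(np.float32)); print(s[i],c[i].round(1),cv2.boxPoints(r).round(1).tolist())
print(w("top",[[121,237],[139,187]],.018), w("top",[[154,345],[153,300]],.005), w("top",[[319,289],[309,248]],.005))
print(w("top",[[295,180],[400,179]],.068))
E
```

```text
[  0 113  19  16 233] [  8.2 119.6] [[-2.0999999046325684, 113.9000015258789], [16.0, 110.69999694824219], [18.5, 124.9000015258789], [0.4000000059604645, 128.10000610351562]]
[156 142  19  19 293] [165.1 151.1] [[156.0, 142.0], [174.0, 142.0], [174.0, 160.0], [156.0, 160.0]]
[295 178 105   8 636] [346.5 181.5] [[294.8999938964844, 179.10000610351562], [398.8999938964844, 177.60000610351562], [399.0, 183.89999389648438], [295.0, 185.39999389648438]]
[113 186  28  59 306] [125.5 223.5] [[110.4000015258789, 240.1999969482422], [138.0, 185.0], [150.8000030517578, 191.39999389648438], [123.19999694824219, 246.60000610351562]]
[308 247  17  48 188] [316.1 277. ] [[307.6000061035156, 247.1999969482422], [317.79998779296875, 245.60000610351562], [325.1000061035156, 293.3999938964844], [314.8999938964844, 294.8999938964844]]
[147 301  13  50 232] [153.  332.4] [[146.5, 349.6000061035156], [152.0, 300.79998779296875], [163.89999389648438, 302.1000061035156], [158.3000030517578, 350.8999938964844]]
[[0.43917484 0.35886137 0.018     ]
 [0.55863168 0.32397502 0.018     ]] [[0.19329464 0.27068186 0.005     ]
 [0.29445438 0.27932756 0.005     ]] [[ 0.32760763 -0.10821578  0.005     ]
 [ 0.42262316 -0.08344592  0.005     ]]
[[ 0.5747468  -0.04638578  0.068     ]
 [ 0.58163227 -0.28413716  0.068     ]]
```

View pics/c1.png

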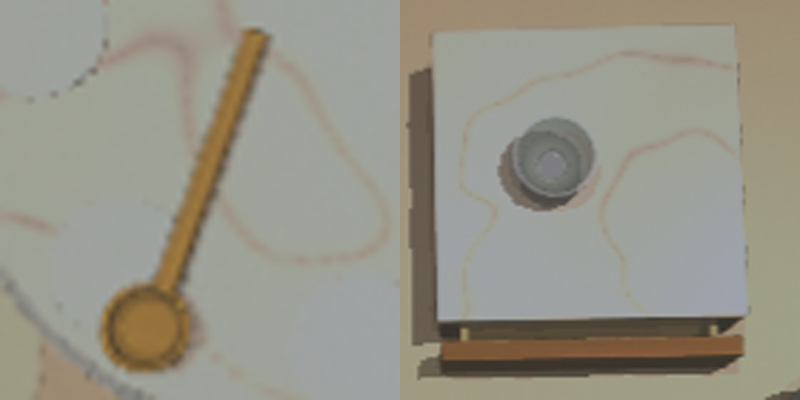

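Run:
```python
from h import *
im=cv2.imread("pics/top0.png").astype(float)
for c in (305,345,390):
    print(c,[(r,im[r,c-3:c+4].mean(0).round().astype(int).tolist()) for r in range(169,192)])
A=w("top",[[120.7,237.05],[139.8,186.1]],[.022,.019] and .020); d=A[0]-A[1]; print("spoon",A,np.linalg.norm(d),"angle bowl",np.degrees(np.arctan2(d[1],d[0])))
m=w("top",[[431.3,320],[746,314],[432,33],[735,25]]/np.array(2.857)+[280-140,60],.076); print("marble",m)
g=w("top",[[437,200]],.095); print("goblet top",g)
print("bowl",w("top",[[333.5,114]],.108),"jar",w("top",[[165.1,151.1]],.074))
P=proj("scene",A);print("scene reproj",P)
```

```text
305 [(169, [154, 161, 159]), (170, [154, 160, 159]), (171, [157, 161, 159]), (172, [82, 89, 95]), (173, [57, 69, 77]), (174, [55, 70, 81]), (175, [64, 86, 97]), (176, [67, 92, 105]), (177, [66, 91, 103]), (178, [66, 91, 103]), (179, [62, 93, 124]), (180, [56, 87, 123]), (181, [56, 87, 123]), (182, [56, 86, 123]), (183, [55, 86, 122]), (184, [55, 85, 122]), (185, [55, 86, 122]), (186, [44, 55, 65]), (187, [43, 53, 60]), (188, [43, 53, 60]), (189, [43, 53, 60]), (190, [61, 72, 80]), (191, [63, 75, 83])]
345 [(169, [162, 162, 158]), (170, [164, 162, 159]), (171, [114, 124, 135]), (172, [60, 70, 77]), (173, [54, 67, 76]), (174, [54, 67, 76]), (175, [58, 74, 87]), (176, [57, 73, 84]), (177, [57, 73, 84]), (178, [62, 86, 104]), (179, [57, 85, 121]), (180, [56, 85, 121]), (181, [57, 87, 124]), (182, [57, 88, 126]), (183, [57, 89, 127]), (184, [58, 92, 133]), (185, [46, 58, 70]), (186, [45, 54, 60]), (187, [44, 53, 59]), (188, [44, 52, 58]), (189, [53, 64, 71]), (190, [62, 74, 81]), (191, [82, 98, 109])]
390 [(169, [170, 162, 158]), (170, [133, 144, 153]), (171, [58, 65, 69]), (172, [50, 59,
[... 221 characters left out ...]
]), (183, [59, 92, 132]), (184, [49, 65, 83]), (185, [45, 54, 60]), (186, [44, 53, 58]), (187, [44, 53, 57]), (188, [50, 60, 66]), (189, [82, 98, 108]), (190, [99, 117, 131]), (191, [127, 151, 158])]
spoon [[0.43897029 0.35883125 0.02      ]
 [0.56053838 0.32155697 0.02      ]] 0.1271541188053875 angle bowl 162.95381398644832
marble [[ 0.59155174 -0.0367916   0.076     ]
 [ 0.60103884 -0.28482449  0.076     ]
 [ 0.82753861 -0.03264519  0.076     ]
 [ 0.83748979 -0.27690425  0.076     ]]
goblet top [[ 0.53176384 -0.3573961   0.095     ]]
bowl [[ 0.71809506 -0.12854947  0.108     ]] jar [[0.63433758 0.2511529  0.074     ]]
scene reproj [[414.72125314 264.35830619]
 [382.17447309 292.99142931]]
```

Run:
```python
from h import *
p=w("top",[[294.6,185.75],[345,184.75],[399.6,183.7]],.068); print(p)
p2=w("top",[[294.2,179.2],[399.8,177.7]],.068); print(p2)
# scene check: rear top edge of panel
print(proj("scene",p),proj("scene",p2))
```

```text
[[ 0.56147787 -0.04572414  0.068     ]
 [ 0.56604706 -0.16010022  0.068     ]
 [ 0.57083275 -0.28316525  0.068     ]]
[[ 0.57655708 -0.04452843  0.068     ]
 [ 0.58461065 -0.28370828  0.068     ]]
[[258.08973386 218.00586542]
 [223.37952348 201.80801114]
 [188.54768997 185.51904012]] [[255.22648518 221.91108577]
 [185.19950369 188.39597295]]
```

Measurements:

| Item | Value |
|---|---|
| Spoon origin | about (0.492, 0.343), bowl direction 163° |
| Drawer face centre | about (0.566, −0.1645) |
| Chest yaw | about 0.038 rad |
| Jar | (0.634, 0.251) |
| Goblet | (0.532, −0.357) |

Now I move in front of the drawer with the fingers shut and the jaws along the chest's y.

```bash
python3 -m handwheel '[[20,-60,0,0,0,2.3,255],[20,-60,0,0,0,2.3,255],[20,-60,0,0,0,2.3,255],[20,-60,0,0,0,2.3,255],[20,-60,0,0,0,2.3,255],[20,-60,0,0,0,2.3,255],[20,-60,0,0,0,2.3,255],[20,-60,0,0,0,2.3,255],[20,-60,0,0,0,2.3,255],[20,-60,0,0,0,2.3,255],[20,-60,0,0,0,2.3,255],[20,-60,0,0,0,2.5,255]]' 20; python3 -c "from h import *; st()"
```

```text
time_s: 1.6
eef_pos: [0.508, -0.1503, 0.2146]
orientation: [0.06, -3.141, -0.0]
contact_force: [0.7, 1.4, -0.1]
gripper_width: 0.0006
t 1.6 p [ 508.  -150.3  214.6] F [ 0.7  1.4 -0.1] w 0.6 zang/jaw y [[-0.038, 0.999, 0.0], [-0.0, 0.0, -1.0]]
```

```bash
python3 -m handwheel '[[5,-5,-45,0,0,0,255],[5,-5,-45,0,0,0,255],[2,0,-45,0,0,0,255],[0,0,-45,0,0,0,255],[0,0,-6,0,0,0,255],[0,0,0,0,0,0,255],[0,0,0,0,0,0,255]]'
python3 - <<'E'
from h import *
st()
cv2.imwrite("pics/scene1.png",imaging.read_camera("scene")[130:260,120:320].repeat(3,0).repeat(3,1)); st()
E
```

```text
time_s: 2.48
eef_pos: [0.5205, -0.1584, 0.0303]
orientation: [-0.059, 3.139, -0.002]
contact_force: [0.2, -1.0, -0.1]
gripper_width: 0.0002
t 2.48 p [ 520.5 -158.4   30.3] F [ 0.2 -1.  -0.1] w 0.2 zang/jaw y [[-0.037, 0.999, -0.001], [0.002, -0.001, -1.0]]
t 2.52 p [ 520.5 -158.4   30.3] F [-0.5 -0.4 -0.3] w 0.3 zang/jaw y [[-0.037, 0.999, -0.001], [0.002, -0.001, -1.0]]
```

View pics/scene1.png

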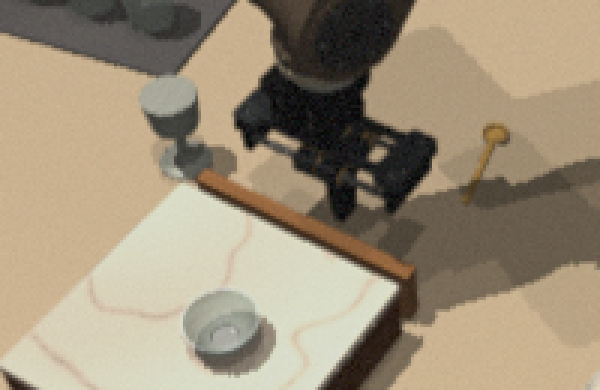

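The picture shows the shut gripper in front of the latched panel, clear of the goblet. I approach in small steps, watching the force.

```bash
f(){ grep -E "eef_pos|contact" | tr '\n' ' '; echo; }
python3 -m handwheel '[[10,0,0,0,0,0,255],[8,0,0,0,0,0,255],[4,0,0,0,0,0,255],[0,0,0,0,0,0,255]]' | f
python3 -m handwheel '[[1,0,0,0,0,0,255],[1,0,0,0,0,0,255]]' | f
python3 -m handwheel '[[1,0,0,0,0,0,255],[1,0,0,0,0,0,255]]' | f
python3 -m handwheel '[[1,0,0,0,0,0,255],[1,0,0,0,0,0,255]]' | f
python3 -m handwheel '[[1,0,0,0,0,0,255],[1,0,0,0,0,0,255]]' | f
python3 -m handwheel '[[0,0,0,0,0,0,255],[0,0,0,0,0,0,255]]' | f
```

```text
eef_pos: [0.542, -0.158, 0.0286] contact_force: [0.4, 0.2, 0.5] 
eef_pos: [0.5437, -0.1581, 0.0286] contact_force: [0.6, 0.6, 0.3] 
eef_pos: [0.5458, -0.1581, 0.0287] contact_force: [0.2, 0.5, -0.1] 
eef_pos: [0.5478, -0.1581, 0.0287] contact_force: [0.7, 0.2, 0.5] 
eef_pos: [0.5498, -0.1581, 0.0287] contact_force: [-0.7, -0.1, -0.1] 
eef_pos: [0.5498, -0.1581, 0.0287] contact_force: [-0.9, 0.5, 0.2]
```

```bash
f(){ grep -E "eef_pos|contact" | tr '\n' ' '; echo; }
python3 -m handwheel '[[1,0,0,0,0,0,255]]' | f
python3 -m handwheel '[[1,0,0,0,0,0,255]]' | f
python3 -m handwheel '[[1,0,0,0,0,0,255]]' | f
python3 -m handwheel '[[1,0,0,0,0,0,255]]' | f
python3 -m handwheel '[[1,0,0,0,0,0,255]]' | f
python3 -m handwheel '[[1,0,0,0,0,0,255]]' | f
```

```text
eef_pos: [0.5508, -0.1581, 0.0287] contact_force: [-0.1, -0.1, 0.6] 
eef_pos: [0.5519, -0.1581, 0.0287] contact_force: [-0.3, -0.6, -0.5] 
eef_pos: [0.5529, -0.1581, 0.0287] contact_force: [-0.1, -0.0, 0.6] 
eef_pos: [0.5534, -0.1581, 0.0287] contact_force: [-4.9, -0.9, 3.3] 
eef_pos: [0.5541, -0.158, 0.0286] contact_force: [-5.3, -1.3, 3.9] 
eef_pos: [0.555, -0.158, 0.0287] contact_force: [-5.1, -0.0, 3.8]
```

```bash
cat > g.py <<'E'
import sys,re
t=sys.stdin.read(); lim=float(sys.argv[1])
f=eval(re.search(r"contact_force: (\[.*?\])",t)[1]); p=eval(re.search(r"eef_pos: (\[.*?\])",t)[1]); n=sum(a*a for a in f)**.5
print(p,f,round(n,1)); sys.exit(n>lim)
E
g(){ python3 g.py 8.3; }
python3 -m handwheel '[[0.5,0,0,0,0,0,255]]' | g && python3 -m handwheel '[[0.5,0,0,0,0,0,255]]' | g && python3 -m handwheel '[[0.5,0,0,0,0,0,255]]' | g && python3 -m handwheel '[[0.5,0,0,0,0,0,255]]' | g && python3 -m handwheel '[[0.5,0,0,0,0,0,255]]' | g && python3 -m handwheel '[[0.5,0,0,0,0,0,255]]' | g && python3 -m handwheel '[[0.5,0,0,0,0,0,255]]' | g && python3 -m handwheel '[[0.5,0,0,0,0,0,255]]' | g && python3 -m handwheel '[[0.5,0,0,0,0,0,255]]' | g && python3 -m handwheel '[[0.5,0,0,0,0,0,255]]' | g
```

```text
[0.5555, -0.158, 0.0287] [-4.9, -0.3, 4.3] 6.5
[0.556, -0.158, 0.0286] [-5.9, -0.7, 3.3] 6.8
[0.5565, -0.1579, 0.0286] [-6.1, -1.6, 4.3] 7.6
[0.5569, -0.1579, 0.0286] [-6.4, 0.1, 3.9] 7.5
[0.5574, -0.158, 0.0287] [-5.7, -1.5, 4.1] 7.2
[0.5579, -0.1579, 0.0286] [-5.7, 0.3, 3.8] 6.9
[0.5585, -0.1579, 0.0286] [-6.1, 0.5, 5.4] 8.2
[0.5589, -0.1579, 0.0287] [-5.5, -0.0, 3.6] 6.6
[0.5594, -0.1579, 0.0286] [-6.5, -0.0, 4.4] 7.8
[0.5599, -0.1578, 0.0286] [-4.7, 0.3, 4.4] 6.4
```

```bash
g(){ python3 g.py 9.2; }
python3 -m handwheel '[[0.4,0,0,0,0,0,255]]' | g && python3 -m handwheel '[[0.4,0,0,0,0,0,255]]' | g && python3 -m handwheel '[[0.4,0,0,0,0,0,255]]' | g && python3 -m handwheel '[[0.4,0,0,0,0,0,255]]' | g && python3 -m handwheel '[[0.4,0,0,0,0,0,255]]' | g && python3 -m handwheel '[[0.4,0,0,0,0,0,255]]' | g && python3 -m handwheel '[[0.4,0,0,0,0,0,255]]' | g && python3 -m handwheel '[[0.4,0,0,0,0,0,255]]' | g && python3 -m handwheel '[[0.4,0,0,0,0,0,255]]' | g && python3 -m handwheel '[[0.4,0,0,0,0,0,255]]' | g && python3 -m handwheel '[[0.4,0,0,0,0,0,255]]' | g && python3 -m handwheel '[[0.4,0,0,0,0,0,255]]' | g
```

```text
[0.5603, -0.1578, 0.0287] [-5.8, 0.4, 4.2] 7.2
[0.5607, -0.1578, 0.0287] [-5.7, 0.7, 4.9] 7.5
[0.5611, -0.1578, 0.0287] [-5.6, 0.1, 4.4] 7.1
[0.5615, -0.1578, 0.0286] [-5.4, 0.5, 4.1] 6.8
[0.5619, -0.1578, 0.0287] [-5.9, 0.6, 3.7] 7.0
[0.5623, -0.1577, 0.0286] [-4.2, 1.2, 3.7] 5.7
[0.5627, -0.1578, 0.0287] [-5.7, 1.4, 3.9] 7.0
[0.5632, -0.1577, 0.0286] [-5.7, 1.7, 4.5] 7.5
[0.5635, -0.1577, 0.0286] [-6.2, 1.9, 4.2] 7.7
[0.5639, -0.1577, 0.0286] [-6.2, 2.4, 4.4] 8.0
[0.5643, -0.1577, 0.0287] [-6.0, 2.1, 4.0] 7.5
[0.5644, -0.1577, 0.0286] [-7.3, 1.2, 5.6] 9.3
```

```bash
g(){ python3 g.py 11.5; }
python3 -m handwheel '[[0.2,0,0,0,0,0,255]]' | g && python3 -m handwheel '[[0,0,0,0,0,0,255]]' | g
```

```text
[0.5645, -0.1577, 0.0286] [-7.6, 0.2, 4.8] 9.0
[0.5645, -0.1577, 0.0287] [-7.2, 1.2, 6.1] 9.5
```

The rubber stop is reached at about 11.3 mm (the position stopped advancing while the force rose). I let the drawer ride out.

```bash
python3 -m handwheel '[[-5,0,0,0,0,0,255],[-10,0,0,0,0,0,255],[-12,0,0,0,0,0,255],[-12,0,0,0,0,0,255],[-12,0,0,0,0,0,255],[-12,0,0,0,0,0,255],[-12,0,0,0,0,0,255],[-12,0,0,0,0,0,255],[-12,0,0,0,0,0,255],[-12,0,0,0,0,0,255],[-9,0,0,0,0,0,255],[0,0,0,0,0,0,255]]'
python3 -m handwheel '[[0,0,50,0,0,0,255],[0,40,50,0,0,0,200],[0,60,40,0,0,-2,128],[0,60,20,0,0,-2,128]]'
python3 - <<'E'
from h import *
st()
cv2.imwrite("pics/top1.png",imaging.read_camera("top")[100:310,80:420].repeat(2,0).repeat(2,1)); st()
E
```

```text
time_s: 9.52
eef_pos: [0.4453, -0.1581, 0.0287]
orientation: [0.058, -3.141, -0.0]
contact_force: [1.4, -0.4, -0.1]
gripper_width: 0.0004
time_s: 10.02
eef_pos: [0.4465, -0.0066, 0.1839]
orientation: [0.055, 3.138, -0.001]
contact_force: [0.9, -0.8, -0.1]
gripper_width: 0.0249
t 10.03 p [446.5  -6.6 183.9] F [ 0.9 -0.8 -0.1] w 24.9 zang/jaw y [[0.035, 0.999, -0.0], [0.003, -0.0, -1.0]]
t 10.07 p [446.   -1.2 185.4] F [-1.8  3.   1.1] w 29.1 zang/jaw y [[0.034, 0.999, 0.001], [0.004, 0.001, -1.0]]
```

View pics/top1.png

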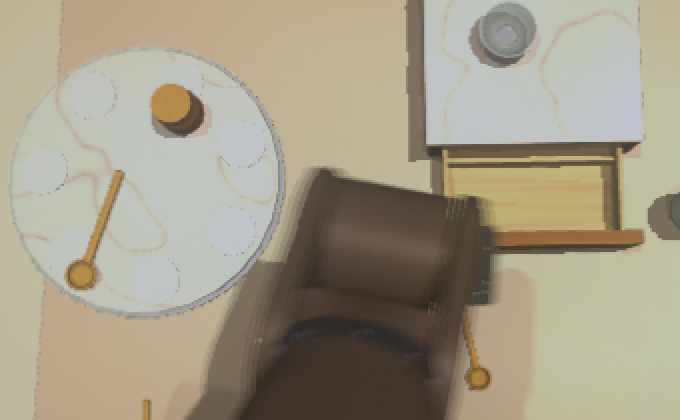

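The drawer is fully out, with its compartment open at about (535,195) in the enlarged crop. The spoon is untouched, with its bowl at (82,274). Now I go above the spoon.

```bash
python3 -m handwheel '[[5,50,0,0,0,-3,128],[5,50,0,0,0,-3,128],[5,50,0,0,0,-3,128],[6,50,-15,0,0,-3,128],[6,50,-15,0,0,-3,128],[6,50,-15,0,0,0,128],[6,44,-15,0,0,0,128],[6,0,-10,0,0,0,128],[0,0,0,0,0,0,128],[0,0,0,0,0,0,128]]'
python3 - <<'E'
from h import *
c=imaging.get_calibration("wrist");im=imaging.read_camera("wrist"); st()
cv2.imwrite("pics/wr1.png",im); np.save("wr1.npy",c["world_from_camera"])
q=proj("wrist",[[.439,.3588,.02],[.5605,.3216,.02]],c); print(q)
hsv=cv2.cvtColor(im,cv2.COLOR_BGR2HSV); print(hsv[int(q[1,1])%420-3:int(q[1,1])%420+3,int(q[1,0])%560].tolist())
E
```

```text
time_s: 11.32
eef_pos: [0.491, 0.3354, 0.1123]
orientation: [0.462, 3.107, 0.0]
contact_force: [-1.1, 0.3, -0.6]
gripper_width: 0.0473
t 11.38 p [491.  335.4 112.6] F [0.  1.3 0.9] w 47.6 zang/jaw y [[0.291, 0.957, 0.001], [0.001, 0.0, -1.0]]
[[293.05522894 145.03107628]
 [291.764349   298.70655208]]
[[43, 23, 78], [40, 20, 77], [42, 16, 78], [40, 20, 77], [40, 20, 77], [43, 23, 78]]
```

View pics/wr1.png

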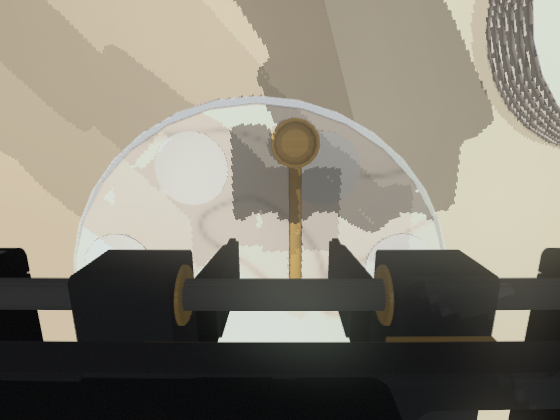

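The wrist view shows the spoon bowl at (296,143) and the handle running straight down column 295, midway between the fingers. I compute the refined offset.

Run:
```python
from h import *
c=imaging.get_calibration("wrist")
A=w("wrist",[[296,143.5],[295,200],[295,270]],np.array([.021,.019,.019]),c); d=A[0]-A[2]; print(A,np.degrees(np.arctan2(d[1],d[0])))
u=np.array([-.956,.293]); o=A[0][:2]-.055*u; s=st(); print("origin",o,"move",(o-s["eef_pos"][:2])*1000)
```

```text
[[0.43863626 0.36129703 0.021     ]
 [0.48034255 0.34825096 0.019     ]
 [0.53700365 0.33151276 0.019     ]] 163.15441856310576
t 11.38 p [491.  335.4 112.6] F [0.  1.3 0.9] w 47.6 zang/jaw y [[0.291, 0.957, 0.001], [0.001, 0.0, -1.0]]
origin [0.49121626 0.34518203] move [0.17797839 9.7760763 ]
```

```bash
python3 -m handwheel '[[0,9,-30,0,0,0,128],[0,0,-30,0,0,0,128],[0,0,-25,0,0,0,128],[0,0,-8,0,0,0,128],[0,0,-4,0,0,0,128],[0,0,0,0,0,0,128]]'; python3 -c "from h import *; st()"
```

```text
time_s: 12.12
eef_pos: [0.4911, 0.3452, 0.0157]
orientation: [0.461, 3.107, 0.001]
contact_force: [0.0, 0.1, -0.2]
gripper_width: 0.0474
t 12.12 p [491.1 345.2  15.7] F [ 0.   0.1 -0.2] w 47.4 zang/jaw y [[0.29, 0.957, 0.001], [0.001, 0.001, -1.0]]
```

```bash
python3 -m handwheel '[[0,0,-1,0,0,0,128],[0,0,-1,0,0,0,150],[0,0,0,0,0,0,200],[0,0,0,0,0,0,255],[0,0,0,0,0,0,255],[0,0,0,0,0,0,255],[0,0,0,0,0,0,255]]' 20
python3 -m handwheel '[[0,0,5,0,0,0,255],[0,0,15,0,0,0,255],[0,0,30,0,0,0,255],[0,0,30,0,0,0,255],[0,0,30,0,0,0,255],[0,0,0,0,0,0,255],[0,0,0,0,0,0,255]]'
python3 - <<'E'
from h import *
st()
c=imaging.get_calibration("wrist");im=imaging.read_camera("wrist");sc=imaging.read_camera("scene"); s=st()
P=proj("scene",[s["eef_pos"]])[0].astype(int);print(P)
x0,y0=max(P[0]-100,0),max(P[1]-75,0); cr=cv2.resize(sc[y0:y0+150,x0:x0+160],(640,600))
cv2.imwrite("pics/scene2.png",cr); cv2.imwrite("pics/wr2.png",im)
E
```

```text
time_s: 13.0
eef_pos: [0.4908, 0.3452, 0.0129]
orientation: [-0.461, -3.108, -0.0]
contact_force: [0.4, -0.0, -0.0]
gripper_width: 0.0093
time_s: 13.88
eef_pos: [0.4905, 0.3451, 0.1228]
orientation: [-0.46, -3.108, 0.0]
contact_force: [-0.6, -0.6, -1.5]
gripper_width: 0.0101
t 13.88 p [490.5 345.1 122.8] F [-0.6 -0.6 -1.5] w 10.1 zang/jaw y [[0.29, 0.957, -0.0], [-0.0, -0.0, -1.0]]
t 13.97 p [490.3 345.  122. ] F [ 0.   0.7 -0.4] w 9.9 zang/jaw y [[0.29, 0.957, -0.001], [-0.001, -0.001, -1.0]]
[411 253]
```

View pics/scene2.png

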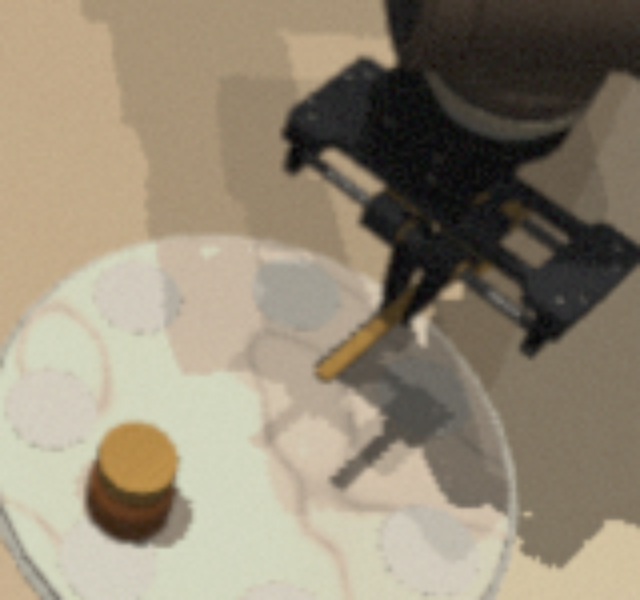

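The spoon is in the grip (opening 10 mm) and the jar is undisturbed. Next I check for tilt in the wrist view and locate the open drawer from the earlier top picture.

Run:
```python
from h import *
s=st(); c=imaging.get_calibration("wrist"); p=s["eef_pos"]; Rm=R.from_rotvec(s["orientation"]).as_matrix()
u=np.array([-.957,.29,0])
for b in (-8,0,8):
    t=np.radians(b); q=p+u*.055*np.cos(t)+[0,0,.055*np.sin(t)+.008]; print(b,proj("wrist",[q],c).round(1), proj("wrist",[q+[.29*.019,.957*.019,0]],c).round(1))
im=cv2.imread("pics/wr2.png");hsv=cv2.cvtColor(im,cv2.COLOR_BGR2HSV)
m=((hsv[...,1]>110)&(hsv[...,0]<28)).astype(np.uint8); m[260:]=0
n,l,S,ce=cv2.connectedComponentsWithStats(m); print([(S[i].tolist()) for i in range(1,n) if S[i,4]>150])
t=cv2.imread("pics/top1.png")[::2,::2].astype(float)
for col in (360,395):
    print(col,[(r+100,t[r,col-80-2:col-80+3].mean(0).round().astype(int).tolist()) for r in range(110,128)])
print([(x+80,t[118,x].astype(int).tolist()) for x in range(316,326)])
```

```text
t 13.97 p [490.3 345.  122. ] F [ 0.   0.7 -0.4] w 9.9 zang/jaw y [[0.29, 0.957, -0.001], [-0.001, -0.001, -1.0]]
-8 [[283.4 156.9]] [[322. 157.]]
0 [[283.4 157. ]] [[323.8 157. ]]
8 [[283.4 159.4]] [[325.7 159.5]]
[[285, 118, 37, 73, 420], [262, 132, 52, 54, 1681]]
360 [(210, [115, 168, 191]), (211, [110, 163, 191]), (212, [111, 163, 191]), (213, [114, 169, 191]), (214, [116, 172, 191]), (215, [85, 130, 154]), (216, [63, 103, 146]), (217, [62, 102, 147]), (218, [62, 104, 150]), (219, [63, 105, 153]), (220, [63, 105, 154]), (221, [65, 111, 163]), (222, [48, 69, 90]), (223, [44, 59, 69]), (224, [54, 69, 78]), (225, [71, 86, 97]), (226, [81, 98, 110]), (227, [153, 182, 185])]
395 [(210, [161, 192, 191]), (211, [161, 192, 191]), (212, [161, 192, 191]), (213, [161, 192, 191]), (214, [129, 156, 158]), (215, [75, 114, 155]), (216, [66, 107, 153]), (217, [66, 107, 152]), (218, [66, 106, 152]), (219, [66, 107, 154]), (220, [67, 110, 158]), (221, [65, 103, 146]), (222, [52, 70, 85]), (223, [77, 96, 109]), (224, [130, 156, 175]), (225, [142, 169, 190]), (226, [150, 179, 191]), (227, [159, 190, 191])]
[(396, [65, 106, 152]), (397, [66, 107, 153]), (398, [65, 106, 153]), (399, [67, 108, 154]), (400, [67, 108, 154]), (401, [82, 116, 149]), (402, [127, 154, 159]), (403, [162, 193, 191]), (404, [161, 192, 190]), (405, [162, 192, 191])]
```

View pics/wr2.png

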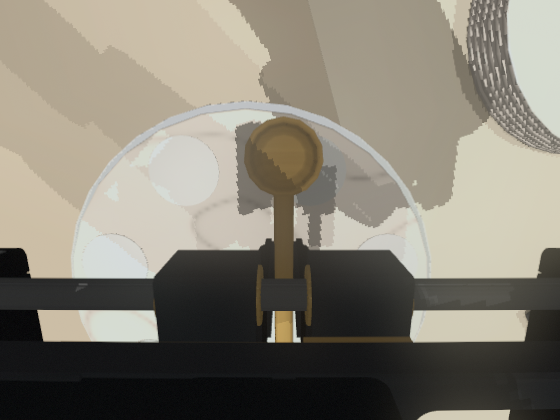

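The bowl appears at (284,156) against a level prediction of (283,157), so the spoon is level to within a few degrees. Now the compartment centre.

Run:
```python
from h import *
p=w("top",[[360,221.8],[395,221.35]],.068); print(p)
e=w("top",[[401.6,218]],.068); print("right end top mid",e)
a=.038; X=np.array([np.cos(a),np.sin(a)]);Y=np.array([-X[1],X[0]])
# face offset along X, lateral from closed pose
f=(p[:,:2]@X).mean(); lat=e[0,:2]@Y+.120; lat0=np.array([.566,-.1645])@Y; print("face",f,"closed",np.array([.566,-.1645])@X,"lat",lat,lat0)
L=(lat+lat0)/2
C=(f+.058)*X+L*Y; print("comp",C, "contact-based face", ((.5532+.0118)*X[0]-.1645*X[1]))
```

```text
[[ 0.4824223  -0.19418459  0.068     ]
 [ 0.485143   -0.27225469  0.068     ]]
right end top mid [[ 0.49300204 -0.28698907  0.068     ]]
face 0.47457318848968233 closed 0.5593419014708092 lat -0.18551145976779382 -0.18588406940622812
comp [ 0.53924353 -0.1653308 ] contact-based face 0.5583426233839328
```

```bash
python3 -m handwheel '[[4,-30,15,0,0,-5.9,255],[4,-43,10,0,0,-5.9,255],[4,-45,0,0,0,-5.9,255],[4,-45,0,0,0,-5.9,255],[4,-45,0,0,0,-5.9,255],[4,-45,0,0,0,-5.9,255],[4,-45,0,0,0,-5.9,255],[4,-45,0,0,0,-5.9,255],[4,-45,0,0,0,-5.9,255],[4,-45,0,0,0,-5.9,255],[4,-45,0,0,0,-5.9,255],[4,-32,0,0,0,-6,255]]'
python3 -m handwheel '[[0,0,0,0,0,0,255],[0,0,0,0,0,0,255],[0,0,0,0,0,0,255]]'; python3 -c "
from h import *
st()
c=imaging.get_calibration('wrist');cv2.imwrite('pics/wr3.png',imaging.read_camera('wrist')); s=st()
a=.038;X=np.array([np.cos(a),np.sin(a),0]);Y=np.array([-X[1],X[0],0]);C=np.array([.5392,-.1653,0])
print(proj('wrist',[C+.074*0*X+i*.042*X+j*.098*Y+[0,0,.04 if i>0 else .068] for i in (-1,1) for j in (-1,1)],c).round())
print((C-s['eef_pos'])*1000)
"
```

```text
time_s: 15.48
eef_pos: [0.5384, -0.1666, 0.1469]
orientation: [-2.182, -2.259, 0.001]
contact_force: [0.1, 0.7, -0.6]
gripper_width: 0.0096
time_s: 15.85
eef_pos: [0.5386, -0.1638, 0.1476]
orientation: [-2.175, -2.266, 0.0]
contact_force: [-0.8, 0.4, -0.6]
gripper_width: 0.0096
t 15.85 p [ 538.6 -163.8  147.6] F [-0.8  0.4 -0.6] w 9.6 zang/jaw y [[0.999, 0.041, -0.001], [-0.001, 0.0, -1.0]]
t 15.9 p [ 538.7 -163.8  147.8] F [ 0.1  0.  -1.2] w 9.8 zang/jaw y [[0.999, 0.041, -0.0], [-0.0, 0.0, -1.0]]
[[234. 337.]
 [226.  86.]
 [331. 319.]
 [340.  91.]]
[   0.5096944    -1.47490563 -147.80480792]
```

View pics/wr3.png

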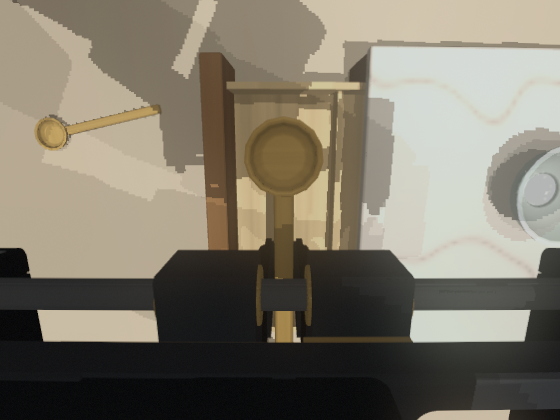

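The wrist view shows the spoon centred along y between the panel (column 236) and the divider (column 332), with the bowl inside the side wall (row 86). I lower it by feel.

```bash
python3 -m handwheel '[[0,-1.5,-30,0,0,0,255],[0,0,-30,0,0,0,255],[0,0,-30,0,0,0,255],[0,0,-20,0,0,0,255],[0,0,-13,0,0,0,255],[0,0,-5,0,0,0,255],[0,0,0,0,0,0,255],[0,0,0,0,0,0,255]]' | python3 g.py 4 && python3 -m handwheel '[[0,0,-1,0,0,0,255]]' | python3 g.py 3
```

```text
[0.5391, -0.1664, 0.0206] [0.1, -0.2, -0.8] 0.8
[0.539, -0.1664, 0.0195] [-1.3, -0.0, -0.7] 1.5
```

```bash
g(){ python3 g.py 3.2; }
python3 -m handwheel '[[0,0,-1,0,0,0,255]]' | g && python3 -m handwheel '[[0,0,-1,0,0,0,255]]' | g && python3 -m handwheel '[[0,0,-0.7,0,0,0,255]]' | g && python3 -m handwheel '[[0,0,-0.7,0,0,0,255]]' | g && python3 -m handwheel '[[0,0,-0.5,0,0,0,255]]' | g && python3 -m handwheel '[[0,0,-0.5,0,0,0,255]]' | g && python3 -m handwheel '[[0,0,-0.4,0,0,0,255]]' | g
```

```text
[0.5389, -0.1663, 0.0182] [0.3, 0.8, -1.0] 1.3
[0.5388, -0.1663, 0.0169] [-0.3, -0.1, -0.6] 0.7
[0.5388, -0.1663, 0.0161] [0.1, 0.1, -0.6] 0.6
[0.5387, -0.1663, 0.0154] [-0.3, -0.5, -0.2] 0.6
[0.5388, -0.1663, 0.0149] [0.1, -0.3, -0.7] 0.8
[0.5388, -0.1663, 0.0148] [-2.8, 0.5, 9.0] 9.4
```

Contact with the floor at TCP z 0.0149. I ease back slightly and release partially.

```bash
python3 -m handwheel '[[0,0,0.3,0,0,0,255],[0,0,0.2,0,0,0,245],[0,0,0,0,0,0,225],[0,0,0,0,0,0,195],[0,0,0,0,0,0,190],[0,0,0,0,0,0,190]]' && python3 -m handwheel '[[0,0,5,0,0,0,190],[0,0,25,0,0,0,190],[0,0,40,0,0,0,190],[0,0,40,0,0,0,190],[0,0,20,0,0,0,190],[0,0,0,0,0,0,190],[0,0,0,0,0,0,190]]'; python3 -c "
from h import *
cv2.imwrite('pics/wr4.png',imaging.read_camera('wrist')); st()
sc=imaging.read_camera('scene');cv2.imwrite('pics/sc4.png',sc)"
```

```text
time_s: 18.52
eef_pos: [0.5388, -0.1663, 0.015]
orientation: [2.177, 2.264, 0.0]
contact_force: [-0.1, -0.6, 0.6]
gripper_width: 0.0243
time_s: 19.4
eef_pos: [0.5384, -0.1661, 0.1442]
orientation: [-2.177, -2.264, 0.0]
contact_force: [0.0, -0.5, -1.3]
gripper_width: 0.0244
t 19.45 p [ 538.3 -166.1  144. ] F [ 0.4  0.9 -0.5] w 24.2 zang/jaw y [[0.999, 0.039, -0.001], [-0.001, 0.001, -1.0]]
```

View pics/wr4.png

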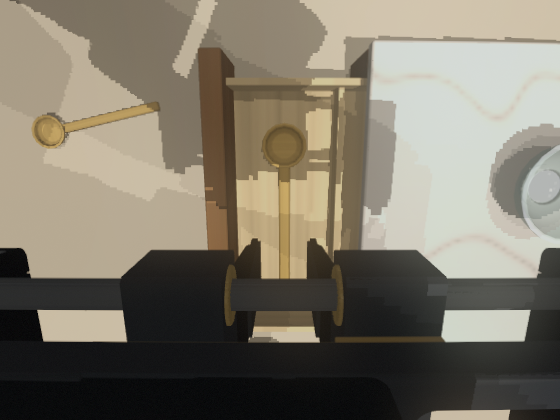

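The spoon lies flat, bowl up at (284,146), handle along the compartment's y and free of the fingers. Now I go round in front of the drawer with the fingers shut.

```bash
python3 -m handwheel '[[-10,0,0,0,0,10,255],[-10,0,0,0,0,10,255],[-10,0,0,0,0,10,255],[-12,0,0,0,0,10,255],[-12,0,0,0,0,10,255],[-12,0,0,0,0,10,255],[-12,0,0,0,0,10,255],[-12,0,0,0,0,10,255],[-8,0,0,0,0,10,255],[0,2,0,0,0,0,255],[0,0,0,0,0,0,255]]'
python3 -m handwheel '[[0,0,-30,0,0,0,255],[0,0,-30,0,0,0,255],[0,0,-30,0,0,0,255],[0,0,-20,0,0,0,255],[0,0,-4,0,0,0,255],[0,0,0,0,0,0,255]]'; python3 -c "from h import *; st()"
```

```text
time_s: 20.88
eef_pos: [0.441, -0.1642, 0.1447]
orientation: [0.055, -3.141, -0.001]
contact_force: [-0.3, -0.5, -0.2]
gripper_width: 0.0003
time_s: 21.62
eef_pos: [0.441, -0.1643, 0.0311]
orientation: [0.06, -3.141, -0.0]
contact_force: [-0.3, 0.2, -0.2]
gripper_width: 0.0004
t 21.62 p [ 441.  -164.3   31.1] F [-0.3  0.2 -0.2] w 0.4 zang/jaw y [[-0.038, 0.999, 0.0], [-0.0, 0.0, -1.0]]
```

```bash
g(){ python3 g.py 2.5; }
python3 -m handwheel '[[8,0,-1,0,0,0,255],[6,0,-1,0,0,0,255],[3,0,0,0,0,0,255],[0,0,0,0,0,0,255]]' | g && python3 -m handwheel '[[1,0,0,0,0,0,255],[1,0,0,0,0,0,255],[1,0,0,0,0,0,255]]' | g && python3 -m handwheel '[[1,0,0,0,0,0,255],[1,0,0,0,0,0,255]]' | g && python3 -m handwheel '[[1,0,0,0,0,0,255],[1,0,0,0,0,0,255]]' | g && python3 -m handwheel '[[1,0,0,0,0,0,255],[1,0,0,0,0,0,255]]' | g && python3 -m handwheel '[[1,0,0,0,0,0,255],[1,0,0,0,0,0,255]]' | g && python3 -m handwheel '[[1,0,0,0,0,0,255],[1,0,0,0,0,0,255]]' | g
```

```text
[0.458, -0.1642, 0.0291] [0.2, 0.0, 0.0] 0.2
[0.4608, -0.1643, 0.029] [0.1, -0.6, 0.3] 0.7
[0.4628, -0.1643, 0.029] [0.3, 0.6, 0.3] 0.7
[0.4648, -0.1643, 0.029] [-0.3, 0.2, -0.5] 0.6
[0.4668, -0.1643, 0.029] [-0.2, 0.6, 0.5] 0.8
[0.4686, -0.1642, 0.029] [-2.8, -1.7, 2.2] 3.9
```

```bash
g(){ python3 g.py 9; }
python3 -m handwheel '[[1.5,0.1,0,0,0,0,255],[2,0.1,0,0,0,0,255],[3,0.1,0,0,0,0,255]]' | g && python3 -m handwheel '[[3,0.1,0,0,0,0,255],[3,0.1,0,0,0,0,255],[3,0.1,0,0,0,0,255],[3,0.1,0,0,0,0,255]]' | g && python3 -m handwheel '[[3,0.1,0,0,0,0,255],[3,0.1,0,0,0,0,255],[3,0.1,0,0,0,0,255],[3,0.1,0,0,0,0,255],[3,0.1,0,0,0,0,255]]' | g && python3 -m handwheel '[[3,0.1,0,0,0,0,255],[3,0.1,0,0,0,0,255],[3,0.1,0,0,0,0,255],[3,0.1,0,0,0,0,255],[3,0.1,0,0,0,0,255]]' | g && python3 -m handwheel '[[3,0.1,0,0,0,0,255],[3,0.1,0,0,0,0,255],[3,0.1,0,0,0,0,255],[3,0.1,0,0,0,0,255],[3,0.1,0,0,0,0,255]]' | g && python3 -m handwheel '[[3,0.1,0,0,0,0,255],[3,0.1,0,0,0,0,255],[2,0.1,0,0,0,0,255]]' | g
```

```text
[0.4753, -0.164, 0.029] [-2.5, -0.9, 1.7] 3.2
[0.4874, -0.1635, 0.029] [-3.9, -2.4, 1.2] 4.7
[0.5024, -0.163, 0.029] [-4.1, 0.5, 1.9] 4.5
[0.5174, -0.1625, 0.029] [-3.9, 1.5, 2.4] 4.8
[0.5322, -0.1619, 0.029] [-5.8, 1.6, 2.5] 6.5
[0.5401, -0.1616, 0.029] [-6.4, 1.7, 3.9] 7.7
```

```bash
g(){ python3 g.py 9.5; }
python3 -m handwheel '[[2,0.1,0,0,0,0,255],[2,0.1,0,0,0,0,255],[2,0.1,0,0,0,0,255]]' | g && python3 -m handwheel '[[2,0.1,0,0,0,0,255],[2,0.1,0,0,0,0,255],[2,0.1,0,0,0,0,255]]' | g && python3 -m handwheel '[[2,0.1,0,0,0,0,255],[2,0.1,0,0,0,0,255]]' | g && python3 -m handwheel '[[1,0,0,0,0,0,255],[1,0,0,0,0,0,255]]' | g && python3 -m handwheel '[[1,0,0,0,0,0,255],[1,0,0,0,0,0,255]]' | g && python3 -m handwheel '[[0.5,0,0,0,0,0,255]]' | g && python3 -m handwheel '[[0.5,0,0,0,0,0,255]]' | g && python3 -m handwheel '[[0.5,0,0,0,0,0,255]]' | g && python3 -m handwheel '[[0.4,0,0,0,0,0,255]]' | g && python3 -m handwheel '[[0.4,0,0,0,0,0,255]]' | g && python3 -m handwheel '[[0.4,0,0,0,0,0,255]]' | g && python3 -m handwheel '[[0.3,0,0,0,0,0,255]]' | g && python3 -m handwheel '[[0.3,0,0,0,0,0,255]]' | g
```

```text
[0.5459, -0.1614, 0.029] [-8.2, 1.0, 5.1] 9.7
```

```bash
g(){ python3 g.py 11; }
python3 -m handwheel '[[0,0,0,0,0,0,255]]' | g && python3 -m handwheel '[[0,0,0,0,0,0,255]]' | g && python3 -m handwheel '[[1,0,0,0,0,0,255]]' | g && python3 -m handwheel '[[0,0,0,0,0,0,255]]' | g
```

```text
[0.5463, -0.1614, 0.029] [-5.6, 0.8, 3.8] 6.8
[0.5463, -0.1614, 0.029] [-5.1, 1.3, 2.9] 6.0
[0.547, -0.1613, 0.029] [-7.1, 1.6, 5.0] 8.8
[0.5471, -0.1613, 0.029] [-6.5, 1.6, 3.0] 7.3
```

```bash
g(){ python3 g.py 11; }
python3 -m handwheel '[[1,0,0,0,0,0,255]]' | g && python3 -m handwheel '[[1,0,0,0,0,0,255]]' | g && python3 -m handwheel '[[1,0,0,0,0,0,255]]' | g && python3 -m handwheel '[[1,0,0,0,0,0,255]]' | g && python3 -m handwheel '[[1,0,0,0,0,0,255]]' | g && python3 -m handwheel '[[1,0,0,0,0,0,255]]' | g && python3 -m handwheel '[[1,0,0,0,0,0,255]]' | g && python3 -m handwheel '[[1,0,0,0,0,0,255]]' | g && python3 -m handwheel '[[1,0,0,0,0,0,255]]' | g && python3 -m handwheel '[[1,0,0,0,0,0,255]]' | g && python3 -m handwheel '[[1,0,0,0,0,0,255]]' | g && python3 -m handwheel '[[1,0,0,0,0,0,255]]' | g
```

```text
[0.5478, -0.1613, 0.029] [-7.0, 1.4, 4.4] 8.4
[0.5488, -0.1613, 0.029] [-6.9, 1.8, 4.0] 8.2
[0.5498, -0.1612, 0.029] [-7.4, 2.5, 4.8] 9.2
[0.5508, -0.1612, 0.029] [-7.0, 2.6, 6.0] 9.6
[0.5517, -0.1612, 0.029] [-7.8, 2.2, 4.9] 9.5
[0.5527, -0.1611, 0.029] [-7.6, 2.2, 5.7] 9.8
[0.5536, -0.1611, 0.029] [-9.4, 2.4, 6.2] 11.5
```

```bash
g(){ python3 g.py 12; }
python3 -m handwheel '[[0,0,0,0,0,0,255]]' | g && python3 -m handwheel '[[0,0,0,0,0,0,255]]' | g && python3 -m handwheel '[[0,0,0,0,0,0,255]]' | g && python3 -m handwheel '[[0,0,-0.3,0,0,0,255]]' | g ; python3 -m handwheel '[[0,0,0,0,0,0,255]]' | g; python3 -c "from h import *; s=st(); print(s['moment'],s['effort'])"
```

```text
[0.5538, -0.1611, 0.029] [-7.5, 3.0, 5.3] 9.7
[0.5538, -0.1611, 0.029] [-6.7, 4.1, 4.8] 9.2
[0.5538, -0.1611, 0.029] [-6.2, 2.9, 4.7] 8.3
[0.5539, -0.1612, 0.0287] [-7.7, 0.8, 5.5] 9.5
[0.5539, -0.1612, 0.0287] [-6.5, 2.6, 4.6] 8.4
t 29.0 p [ 553.9 -161.2   28.7] F [-6.5  2.6  4.6] w 0.6 zang/jaw y [[-0.039, 0.999, 0.001], [-0.001, 0.001, -1.0]]
[ 0.31695058  1.06706962 -0.02800094] [ 3.57735611e-02 -6.03068805e+01 -1.89259243e+01  8.43227701e-02
 -1.64461076e+00  9.63500468e-03]
```

```bash
g(){ python3 g.py 12; }
python3 -m handwheel '[[0,-0.3,0.5,0,0,0,255]]' | g && python3 -m handwheel '[[0,0,0,0,0,0,255]]' | g && python3 -m handwheel '[[0.6,0,0,0,0,0,255]]' | g && python3 -m handwheel '[[0.6,0,0,0,0,0,255]]' | g && python3 -m handwheel '[[0.6,0,0,0,0,0,255]]' | g && python3 -m handwheel '[[0.6,0,0,0,0,0,255]]' | g && python3 -m handwheel '[[0.6,0,0,0,0,0,255]]' | g
```

```text
[0.5538, -0.1613, 0.0288] [-5.4, 3.0, -1.6] 6.4
[0.5538, -0.1613, 0.0288] [-5.8, 2.9, -0.5] 6.5
[0.554, -0.1613, 0.0288] [-7.8, 2.0, 2.5] 8.4
[0.5547, -0.1613, 0.0288] [-7.0, 2.2, 1.5] 7.5
[0.5555, -0.1613, 0.0288] [-6.8, 3.4, 0.9] 7.7
[0.5562, -0.1613, 0.0288] [-5.6, 2.9, 1.3] 6.4
[0.5568, -0.1613, 0.0288] [-5.0, 3.9, 1.0] 6.4
```

```bash
g(){ python3 g.py 9.5; }
python3 -m handwheel '[[0.7,-0.3,0,0,0,0,255]]' | g && python3 -m handwheel '[[0.7,-0.2,0,0,0,0,255]]' | g && python3 -m handwheel '[[0.7,0,0,0,0,0,255]]' | g && python3 -m handwheel '[[0.7,0,0,0,0,0,255]]' | g && python3 -m handwheel '[[0.7,0,0,0,0,0,255]]' | g && python3 -m handwheel '[[0.7,0,0,0,0,0,255]]' | g && python3 -m handwheel '[[0.7,0,0,0,0,0,255]]' | g && python3 -m handwheel '[[0.7,0,0,0,0,0,255]]' | g && python3 -m handwheel '[[0.4,0,0,0,0,0,255]]' | g && python3 -m handwheel '[[0.4,0,0,0,0,0,255]]' | g && python3 -m handwheel '[[0.4,0,0,0,0,0,255]]' | g && python3 -m handwheel '[[0.3,0,0,0,0,0,255]]' | g&& python3 -m handwheel '[[0.3,0,0,0,0,0,255]]' | g
```

```text
[0.5577, -0.1616, 0.0288] [-4.7, 3.5, -0.4] 5.9
[0.5581, -0.1617, 0.0288] [-5.2, 4.3, 0.7] 6.8
[0.5588, -0.1617, 0.0288] [-6.1, 4.9, 2.1] 8.1
[0.5595, -0.1616, 0.0288] [-5.3, 4.3, 1.7] 7.0
[0.5602, -0.1616, 0.0288] [-6.1, 3.7, 1.7] 7.3
[0.5609, -0.1616, 0.0288] [-6.9, 3.8, 1.0] 7.9
[0.5616, -0.1616, 0.0288] [-6.1, 4.4, 1.5] 7.7
[0.5623, -0.1616, 0.0288] [-5.8, 3.9, 0.6] 7.0
[0.5627, -0.1616, 0.0288] [-6.4, 4.1, 2.5] 8.0
[0.563, -0.1616, 0.0288] [-6.2, 4.8, 2.0] 8.1
[0.5635, -0.1616, 0.0288] [-6.9, 5.0, 1.4] 8.6
[0.5638, -0.1616, 0.0288] [-5.9, 3.9, 1.2] 7.2
[0.564, -0.1616, 0.0288] [-6.2, 4.5, 1.3] 7.8
```

```bash
g(){ python3 g.py 10; }
python3 -m handwheel '[[0.3,0.5,0,0,0,0,255]]' | g && python3 -m handwheel '[[0.3,0,0,0,0,0,255]]' | g && python3 -m handwheel '[[0.2,0,0,0,0,0,255]]' | g && python3 -m handwheel '[[0.2,0,0,0,0,0,255]]' | g && python3 -m handwheel '[[0.2,0,0,0,0,0,255]]' | g && python3 -m handwheel '[[0.2,0,0,0,0,0,255]]' | g && python3 -m handwheel '[[0,0,0,0,0,0,255]]' | g
```

```text
[0.5644, -0.1615, 0.0288] [-5.8, -2.0, 1.1] 6.2
[0.5645, -0.1615, 0.0288] [-7.9, 1.1, 1.7] 8.2
[0.5646, -0.1615, 0.0288] [-7.9, 1.7, 2.9] 8.6
[0.5647, -0.1615, 0.0288] [-8.9, 0.5, 2.5] 9.3
[0.5647, -0.1615, 0.0288] [-9.8, 0.4, 2.8] 10.2
```

The rubber stop is reached (0.5647, about 10 N). I let go gently and check that the force vanishes at the rest position, x about 0.553.

```bash
g(){ python3 g.py 99; }
python3 -m handwheel '[[-1,0,0,0,0,0,255],[-2,0,0,0,0,0,255],[-2,0,0,0,0,0,255],[-2,0,0,0,0,0,255]]' | g; python3 -m handwheel '[[-2,0,0,0,0,0,255],[-1,0,0,0,0,0,255]]' | g; python3 -m handwheel '[[-1,0,0,0,0,0,255],[-1,0,0,0,0,0,255]]' | g; python3 -m handwheel '[[-1,0,0,0,0,0,255],[-2,0,0,0,0,0,255]]' | g; python3 -m handwheel '[[-2,0,0,0,0,0,255],[-3,0,0,0,0,0,255],[0,0,0,0,0,0,255]]' | g
```

```text
[0.5588, -0.1618, 0.0291] [-4.0, 0.6, -2.7] 4.9
[0.5556, -0.1619, 0.0291] [-3.2, -1.6, -2.8] 4.5
[0.5539, -0.1619, 0.0293] [-4.7, -1.9, -2.6] 5.7
[0.5516, -0.1619, 0.0296] [0.7, -0.5, -0.5] 1.0
[0.5457, -0.1617, 0.0292] [-0.2, -0.8, 0.0] 0.8
```

```bash
python3 -m handwheel '[[-15,0,0,0,0,0,255],[-30,0,5,0,0,0,255],[-30,0,40,0,0,0,255],[-10,30,50,0,0,0,255],[0,60,50,0,0,0,255],[0,60,0,0,0,0,255],[0,60,0,0,0,0,255],[0,60,0,0,0,0,255],[0,40,0,0,0,0,255],[0,0,0,0,0,0,255],[0,0,0,0,0,0,255],[0,0,0,0,0,0,255]]'
python3 - <<'E'
from h import *
st(); t=imaging.read_camera("top"); cv2.imwrite("pics/top5.png",t)
tf=t.astype(float); 
for col in (345,390): print(col,[(r,tf[r,col-3:col+4].mean(0).round().astype(int).tolist()) for r in range(176,188)])
s=imaging.read_camera("scene")
cv2.imwrite("pics/fin.png",np.hstack([cv2.resize(t[60:260,270:470],(400,400)),cv2.resize(s[120:320,100:300],(400,400))]))
a=cv2.imread("pics/top0.png")
d=cv2.absdiff(a,t).max(2); print("diff bowl/jar/goblet",[int((d[y-15:y+15,x-15:x+15]>40).sum()) for x,y in ((333,114),(165,151),(437,200))])
E
```

```text
time_s: 35.25
eef_pos: [0.4608, 0.1352, 0.1642]
orientation: [0.059, -3.141, -0.0]
contact_force: [0.2, 0.5, 0.5]
gripper_width: 0.0004
t 35.25 p [460.8 135.2 164.2] F [0.2 0.5 0.5] w 0.4 zang/jaw y [[-0.038, 0.999, 0.0], [-0.0, 0.0, -1.0]]
345 [(176, [73, 92, 106]), (177, [73, 92, 106]), (178, [80, 111, 135]), (179, [72, 106, 149]), (180, [72, 107, 151]), (181, [72, 109, 154]), (182, [73, 111, 157]), (183, [73, 112, 158]), (184, [75, 116, 165]), (185, [59, 73, 87]), (186, [57, 68, 76]), (187, [57, 67, 75])]
390 [(176, [95, 124, 137]), (177, [102, 132, 151]), (178, [74, 114, 161]), (179, [73, 111, 156]), (180, [74, 111, 155]), (181, [73, 111, 156]), (182, [74, 113, 159]), (183, [76, 117, 166]), (184, [62, 81, 100]), (185, [58, 68, 76]), (186, [57, 68, 74]), (187, [57, 68, 73])]
diff bowl/jar/goblet [0, 0, 0]
```

View pics/fin.png

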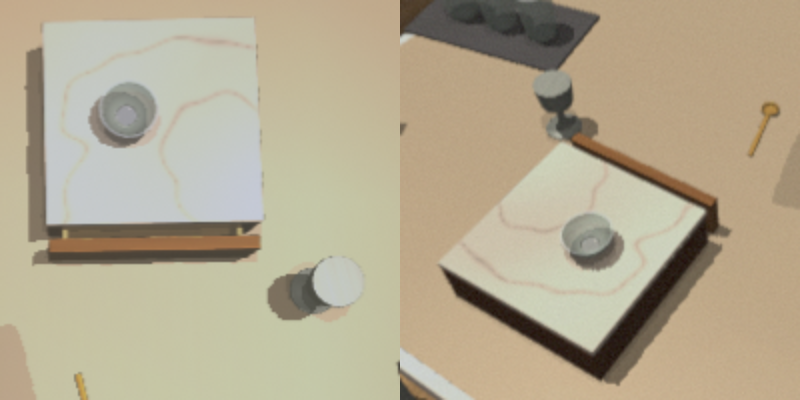

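The drawer panel is back at its original rows (178–184) and has stayed shut for over a second. The bowl, jar and goblet are unchanged and the robot touches nothing, so I hand in.

```bash
python3 -c "from bench import bot; print(bot.hand_in())"
```

```text
the job is handed in; nothing more can be done
None
```

The spoon is in the drawer's front compartment, the drawer is latched shut, and I handed the job in at about 35 s of the 72 s allowed.

- **Opening:** I pressed the front in by feel to the rubber stop, about 11.3 mm past rest. The highest total wrist-force reading was about 9.5 N. The drawer then sprang fully open.
- **Spoon:** I took the largest spoon from the tray and lowered it into the compartment until it touched the floor, at about 9 N. I then released it. The wrist picture afterwards showed it flat, bowl up and lying crosswise.
- **Closing:** I pushed the drawer back to the same stop and let go slowly. The force fell to zero at the original rest position.

**Last checks:**
- The panel edge is in the same pixel rows as at the start.
- The glass bowl, jar and goblet show no difference from the first top picture.
- The robot is clear of everything.

**What disagreed:** While closing, the force ran higher than the stated 6.5 N, with one total reading of 11.5 N. Much of that was sideways drag at the fingertip, which eased after a small up-and-sideways correction. My readings came at most every 1/8 s, so short peaks between them were not seen. The spoon was not seen again after the drawer closed.

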